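# Warm and vent the top culture dish

### The arm

A 7-joint arm with a two-finger parallel gripper is mounted at the origin on the work surface. World frame = base frame: x ahead of the robot, y to its left, z up, the work surface at z = 0. Lengths are in mm, angles in rad, forces in N, time in s.
With the tool pointing down it reaches from about 350 to 900 mm from the base axis. Payload 19.9 kg.
Tool frame: the origin (TCP) lies midway between the tips of the shut fingers; the grasp point (between the pads) lies 19 mm behind it; z points along the fingers, y is the line along which they close (so a half turn about z gives the same grasp; the last joint's range is limited). The gripper opens to 94 mm and grips with 3 to 60 N. Pads are 16 mm wide; open, the fingers measure 119 mm over their backs; the gripper's body (75 mm by 177 mm) begins 78 mm behind the grasp point.
Start: joints at [1.069, 0.417, -0.01, 1.614, 0.005, 1.111, -0.053], TCP at [277.904, -559.79, 174.125] pointing down, gripper open.
Joint ranges: [-2.81, 2.81], [-0.39, 2.02], [-1.27, 1.25], [0.06, 2.57], [-1.19, 4.33], [0.19, 2], [-2.82, 2.82]. Speed limits (rad/s): [1.89, 1.89, 2.39, 2.39, 3.01, 3.01, 3.01].

### API

Orientations are given as a unit quaternion [w, x, y, z].
In Python, from plant import read_state, vision, hand_in gives the robot as it stands. The module is installed in compiled form; this text tells all that it offers.
- The arm moves only by the tool move_arm, never from a script. Its argument "rows" is a list of rows, each an object with "gripper": the gripper command: -1 is shut, 1 is fully open, values between are in proportion; "slide": the shift along the tool's x, y, z in cm, a list of three; "delta_rot": the turn, a rotation vector about the tool's x, y, z in rad, a list of three. A call has 1 to 12 rows; each row is the pose to reach, as a shift and turn from the pose commanded when the call began, along the tool's axes at that moment; what a row does not reach only later rows make up. A row lasts 1/10 s, in which the tool goes at most 50 mm and 8.59 degrees, less where a joint would pass 70% of its speed; a pose out of reach is approached as far as the arm can. A call with a gripper value outside its range is refused whole. The fingers move at their own pace and stop on an object; the grip force is fixed at half the most. Time passes only in rows, so rows that repeat a pose let the fingers close. It gives the time, the measured TCP pose, the force, the opening and the grip force at its end, in the units of the state.
- read_state(): the state, without advancing time (a new reading comes with each control period).
- vision.read_camera(name): name is "scene" or "top" or "wrist"; returns (picture, depth): 384x512x3 uint8, red, green, blue; 384x512 float32, mm along the optical axis (not along the pixel's ray), 0 where there is no reading.
- vision.camera_info(name): a dict with "vertical_fov" (degrees; the focal length in pixels is half the picture's height over the tangent of half this angle, whatever the lens; pixels are square), "cx", "cy" (the principal point, pixels), "origin" and "attitude" of the camera in the world. Camera axes: x right, y down, z forward; pixel columns grow to the right and rows downward; lengths in mm; the calibration is good to about 2 mm. A picture is of the moment at which its call begins: read the wrist's pose just before it. camera_info takes no time and is no camera call; for the wrist camera it gives the pose at the moment of the call.
- hand_in(): hands the job in; it is judged then, once.
The state is a dict: "time": time; "joint_pos": joint angles; "joint_vel": joint speeds; "joint_torque": joint torques, N m; "tcp_pos": TCP position; "tool_rot": TCP orientation; "contact_force": force on the tool from outside, world axes, zero at the start; "ft_torque": the same for the moment, N m; "finger_gap": finger opening in mm; "grip_force": force on a finger pad.
Only numpy, scipy, OpenCV 4.12 (cv2) and the standard library are available. Lean on these libraries where they do the work, as an engineer would, in place of code of your own. Each camera call takes 0.05 s, during which the arm holds its last target. There are 200 camera calls.

### The job

Slide the top culture dish, lid on and level, off its stack across onto the dish warmer beside it, until it lies wholly on the dark metal plate and square to it; never lift the dish, and leave the two dishes below as they are. Then vent it: raise one short end of its lid just clear of the dish, the other end staying on the dish, keep it open for a second, and set the lid back down fully seated. Finally press the warmer's start key right down and let go, leaving everything else on the bench undisturbed.

Things in the scene. Friction and masses are not known exactly. Their poses are not given: they have to be found in the camera images.
- dish_top: topmost of three identical white culture dishes stacked on the bench, long side to the robot, to be moved; foot 64 mm (x) by 110 mm (y), a slab 7 mm high; above it walls 56 by 102 mm outside, up to 19 mm; 22 mm high with its lid; about 110 g; purple board inside. Origin: centre of its underside, at the start 44 mm above the bench
- lid_center (a point): centre, half-way up, of the top dish's loose clear lid: 62 mm (x) by 108 mm (y) by 10 mm high, a 3 mm plate with a 1.5 mm thick skirt 7 mm deep round the dish's walls, 1.5 mm play each side; 30 g; gripped across its 62 mm. Axes of the lid. Seated: this point 17 mm, lower edge 12 mm, top 22 mm above the dish's underside; below it 5 mm of narrower dish wall shows; the foot is 1 mm proud of it
- lid_end_a (a point): middle of the lower edge of the top lid's short end at +y of the lid (54 mm from its centre); seated, 12 mm above the dish's underside; once it is above 19 mm that end is clear of the dish
- lid_end_b (a point): the same at the lid's other short end (-y)
- lid_mid: clear lid of the middle dish, same size as the top lid; origin: centre of its lower edge plane, its top lies 10 mm higher, at 44 mm above the bench; the top dish rests on it
- dish_mid: the middle dish of the stack, same size as the top one; origin: centre of its underside, 22 mm above the bench
- lid_low: clear lid of the lowest dish; origin: centre of its lower edge plane
- dish_low: the lowest dish of the stack, standing on the bench; origin: centre of its underside. The stack's long axis (y) runs within a few degrees of the warmer's y
- plate (a point): centre of the top of the dish warmer's dark metal plate, 130 mm (x) by 170 mm (y), 42 mm above the bench, 2 mm below the top dish's underside in the stack; in a fixed white housing 140 by 190 mm, 4 mm lower. Stack on its +y or -y side, 5 to 15 mm from the housing, tip box on the other. x points away from the robot, y along the long side. Control ledge, 28 mm high, along its -x side
- start_key_top (a point): centre of the top of the warmer's start key, a round grey button 26 mm across in a black collar on the control ledge, pressed straight down; 6 mm of travel against a spring, about 4 N when fully down; it springs back
- start_key (a joint): travel of the start key in m: 0 up, 0.006 fully down
- tip_box: closed pipette-tip box, grey with a white lid, 80 by 108 by 52 mm, loose, standing on the side of the warmer away from the stack; origin: centre of its underside
- media_bottle: glass media bottle, 68 mm across and 165 mm tall, loose, on the left of the bench; origin: centre of its underside
- tube_rack: white rack of capped tubes, 60 by 150 mm and 91 mm tall, fixed to the bench beyond the warmer; origin: centre of its underside
- reagent_jar: amber jar, 60 mm across and 75 mm tall, loose, on the right; origin: centre of its underside
- beaker: glass beaker, 72 mm across and 85 mm tall, loose, on the right; origin: centre of its underside
- spatula: steel spatula, 180 mm long, lying loose on the bench at the near right; origin: on its underside, about half-way along

How it is judged:
By the outcome, as a careful person would: the job done as asked, in the order asked, and still so for the second after the job is handed in, with the robot touching nothing.
It also fails if it takes over 58 s, if anything falls off the work surface, if the arm or the gripper's body presses on something with over 40 N, if the wrist force passes 120 N, or if a joint passes its speed limit or range.

## Working session

There is one attempt and no reset: what is moved stays moved. The work goes in short steps, Python scripts to look and compute and a tool call to move; the robot and the scene stay as the last step left them, time stands still between calls to the robot, and variables do not carry over. Pictures are saved under pics/ and viewed, at most 10 in all, crops included, and the job is handed in when it is done.

Besides the shell and the picture viewer there is one more tool, called by a JSON object that holds its "method" and its "body", one argument or row to a line. move_arm: Moves the arm, as the interface text tells. Its arguments: {"type":"object","properties":{"rows":{"type":"array","items":{"type":"object","properties":{"gripper":{"type":"number"},"slide":{"type":"array","items":{"type":"number"}},"delta_rot":{"type":"array","items":{"type":"number"}}}}}},"required":["rows"]}

```bash
mkdir -p pics
cat > h.py <<'E'
import numpy as np, cv2
from scipy.spatial.transform import Rotation as R
from plant import read_state, vision, hand_in
def cam(n):
    i=vision.camera_info(n); a=np.array(i['attitude'],float)
    M=a if a.shape==(3,3) else R.from_quat(a,scalar_first=True).as_matrix()
    return 192/np.tan(np.radians(i['vertical_fov']/2)),i['cx'],i['cy'],np.array(i['origin'],float),M
def ray(c,uv,z):
    f,cx,cy,o,M=c; uv=np.atleast_2d(np.array(uv,float))
    d=np.c_[(uv[:,0]-cx)/f,(uv[:,1]-cy)/f,np.ones(len(uv))]@M.T
    return o+d*((z-o[2])/d[:,2])[:,None]
def cloud(c,D):
    f,cx,cy,o,M=c; v,u=np.mgrid[:384,:512]
    P=np.stack([(u-cx)/f*D,(v-cy)/f*D,D],-1)@M.T+o
    P[D<=0]=np.nan; return P
def save(n,im,s=1.5): cv2.imwrite(f'pics/{n}.png',cv2.resize(im[...,::-1],None,fx=s,fy=s,interpolation=cv2.INTER_CUBIC))
E
python3 - <<'E'
from h import *
print(read_state())
for n in ['top','scene']:
    print(n,vision.camera_info(n)); c=cam(n); im,D=vision.read_camera(n)
    np.savez(n,im=im,D=D); save(n,im)
E
```

```text
{'time': 0.0, 'joint_pos': array([ 1.06852707,  0.4179691 , -0.01029382,  1.61418142,  0.00472411,
        1.11068258, -0.05300022]), 'joint_vel': array([ 0.00093416, -0.00074053,  0.00014854, -0.00115951,  0.00011362,
        0.00081327, -0.00112976]), 'joint_torque': array([ 6.44533839e-05, -8.51235437e+01,  6.39102850e-01, -4.25996447e+01,
       -4.89131617e-02,  1.85332383e-02,  1.21786898e-04]), 'tcp_pos': array([ 277.68720087, -559.46003811,  173.52535288]), 'tool_rot': array([-5.76698229e-04,  9.73577272e-01,  2.28357014e-01, -1.95030295e-04]), 'contact_force': array([ 1.07160473, -0.55270294, -0.0264466 ]), 'ft_torque': array([-0.03448395,  0.06814417,  0.00061846]), 'grip_force': 0.0, 'finger_gap': 93.90777288501398}
top {'vertical_fov': 54.11452027501773, 'cx': 253.37646801405353, 'cy': 185.7222715341032, 'origin': array([ 401.08067348,   15.99759118, 1138.48152017]), 'attitude': array([ 0.06264777, -0.69893604,  0.71002808, -0.05851315])}
scene {'vertical_fov': 48.82271272847322, 'cx': 261.0129674494409, 'cy': 191.9509225855666, 'origin': array([1155.71989105, -746.44877197,  763.86728763]), 'attitude': array([-0.42801558,  0.84138569,  0.29812384, -0.14140356])}
```

View pics/top.png

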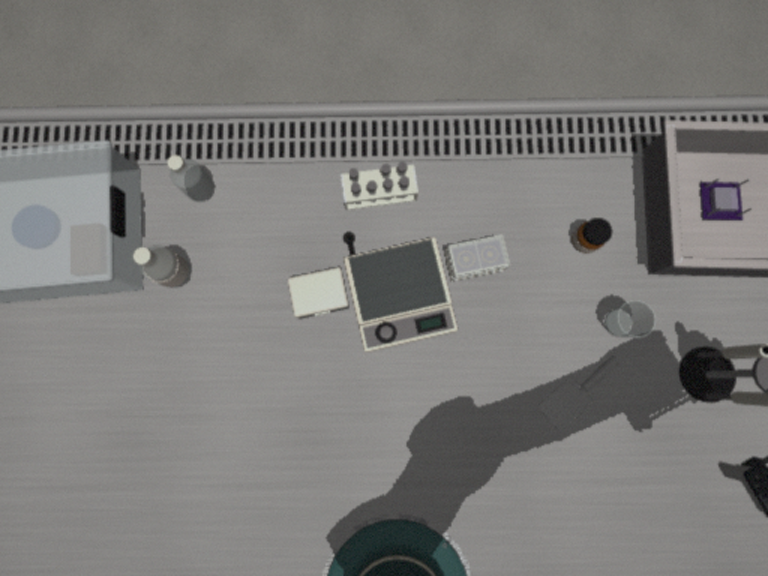

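View pics/scene.png

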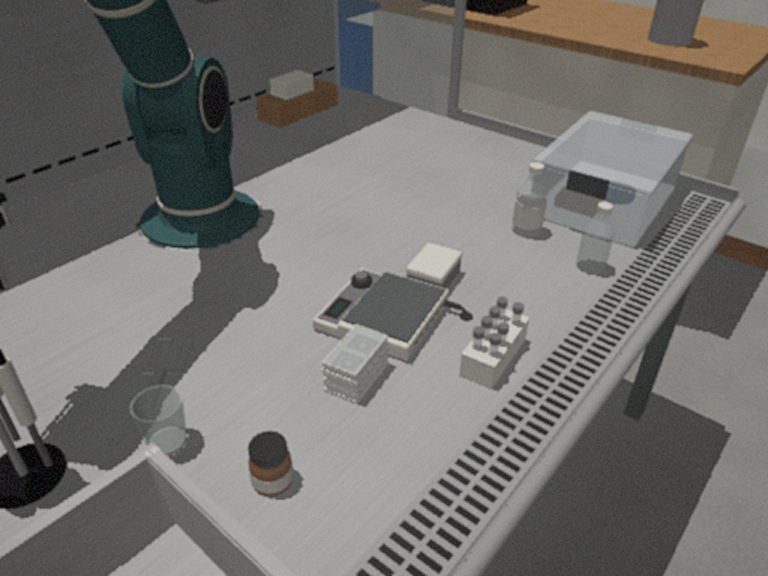

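The top view shows the stack at (478,257), the dark plate at (398,280), the start key at (386,332) and the tip box at (318,293), all in the 1.5x picture. The stack is therefore on the -y side of the warmer. The scene view agrees with this.

Run:
```python
from h import *
d=np.load('top.npz'); im,D=d['im'],d['D']; c=cam('top'); P=cloud(c,D)
g=cv2.cvtColor(im,cv2.COLOR_RGB2GRAY)
def rect(m,z,name):
    n,l,s,_=cv2.connectedComponentsWithStats(m.astype(np.uint8))
    k=1+np.argmax(s[1:,4]); ct=max(cv2.findContours((l==k).astype(np.uint8),cv2.RETR_EXTERNAL,cv2.CHAIN_APPROX_NONE)[0],key=len)[:,0]
    w=ray(c,ct,z)[:,:2]; r=cv2.minAreaRect(w.astype(np.float32)); print(name,r,s[k])
roi=np.zeros(g.shape,bool); roi[155:235,225:310]=1
rect((g<75)&roi,42,'plate dark')
Z=P[...,2]
roi[:]=0; roi[150:200,297:345]=1
rect((Z>52)&roi,66,'stack')
print('stack z',np.nanpercentile(Z[163:178,305:330],[5,50,95]),'plate z',np.nanmedian(Z[175:200,245:285]))
roi[:]=0; roi[170:220,185:234]=1; rect((Z>40)&roi,52,'tipbox')
print('key',ray(c,[257.3,221.3],34)); print('key z'); print(Z[214:230,250:266:2].round())
```

```text
plate dark ((588.7913208007812, -11.202095031738281), (121.2972183227539, 161.521484375), 11.366477012634277) [ 234  162   62   50 1184]
stack ((629.9102783203125, -169.80322265625), (64.47209930419922, 110.79896545410156), 10.594120979309082) [298 156  42  29 816]
stack z [63.36689496 66.41152586 70.04486795] plate z 42.23640491030483
tipbox ((564.7945556640625, 143.48048400878906), (83.41937255859375, 107.5311050415039), 11.18680477142334) [ 192  178   40   33 1002]
key [[486.38352627  11.114161    34.        ]]
key z
[[30. 29. 27. 31. 25. 26. 29. 30.]
 [29. 29. 38. 39. 41. 41. 26. 28.]
 [26. 30. 41. 42. 41. 39. 27. 29.]
 [24. 39. 41. 51. 51. 42. 41. 26.]
 [30. 43. 47. 50. 53. 49. 41. 29.]
 [28. 40. 48. 46. 46. 53. 46. 31.]
 [30. 41. 52. 54. 49. 52. 39. 40.]
 [30. 41. 50. 52. 52. 50. 40. 39.]
 [30. 43. 53. 50. 49. 50. 38. 41.]
 [30. 38. 49. 53. 49. 53. 41. 28.]
 [33. 37. 43. 52. 53. 48. 40. 28.]
 [32. 41. 40. 48. 47. 38. 42. 28.]
 [32. 38. 41. 37. 38. 37. 41. 32.]
 [28. 26. 41. 38. 38. 39. 27. 30.]
 [26. 26. 28. 40. 40. 28. 26. 28.]
 [30. 25. 28. 28. 29. 26. 28. 31.]]
```

```bash
cat >> h.py <<'E'
def go(pos,yaw,tilt=0.,base=None):
    """slide(cm)/delta_rot to TCP pos, tool y at world yaw, pointing down (tilt about tool y)"""
    s=read_state(); p=s['tcp_pos']; Q=R.from_quat(s['tool_rot'],scalar_first=True)
    y=np.array([np.cos(yaw),np.sin(yaw),0]); z=np.array([0,0,-1.]); T=R.from_matrix(np.c_[np.cross(y,z),y,z])*R.from_rotvec([0,tilt,0])
    print('t',s['time'],'tcp',p.round(2),'slide',(Q.inv().apply(np.array(pos)-p)/10).round(3),'rot',(Q.inv()*T).as_rotvec().round(4),'F',s['contact_force'].round(1))
E
python3 - <<'E'
from h import *
go([620,-165,250],0.19)
E
```

```text
t 0.1 tcp [ 277.76 -559.49  173.6 ] slide [ 48.196 -20.122  -7.621] rot [-1.0e-03 -6.0e-04 -1.3e+00] F [0.5 0.5 0.1]
```

{"method": "move_arm", "body": {
  "rows": [
    {"gripper":1,"slide":[2,-1,-4],"delta_rot":[0,0,-0.1]},
    {"gripper":1,"slide":[6,-2.5,-7],"delta_rot":[0,0,-0.25]},
    {"gripper":1,"slide":[10.5,-4.4,-7.6],"delta_rot":[0,0,-0.4]},
    {"gripper":1,"slide":[15,-6.3,-7.6],"delta_rot":[0,0,-0.55]},
    {"gripper":1,"slide":[19.5,-8.2,-7.6],"delta_rot":[0,0,-0.7]},
    {"gripper":1,"slide":[24,-10,-7.6],"delta_rot":[0,0,-0.85]},
    {"gripper":1,"slide":[28.5,-11.9,-7.6],"delta_rot":[0,0,-1.0]},
    {"gripper":1,"slide":[33,-13.8,-7.6],"delta_rot":[0,0,-1.1]},
    {"gripper":1,"slide":[37.5,-15.7,-7.6],"delta_rot":[0,0,-1.2]},
    {"gripper":1,"slide":[42,-17.6,-7.6],"delta_rot":[0,0,-1.3]},
    {"gripper":1,"slide":[46,-19.2,-7.6],"delta_rot":[0,0,-1.3]},
    {"gripper":1,"slide":[48.2,-20.1,-7.6],"delta_rot":[0,0,-1.3]}
  ]
}}

```text
time: 1.3
tcp_pos: [621.8, -161.7, 249.6]
tool_rot: [-0.001, 0.635, 0.772, 0.0]
contact_force: [-0.2, -0.6, 0.6]
finger_gap: 93.9
grip_force: 0.0
```

{"method": "move_arm", "body": {
  "rows": [
    {"gripper":1,"slide":[0,0,0],"delta_rot":[0,0,0]},
    {"gripper":1,"slide":[0,0,0],"delta_rot":[0,0,0]},
    {"gripper":1,"slide":[0,0,0],"delta_rot":[0,0,0]}
  ]
}}

```text
time: 1.6
tcp_pos: [619.6, -166.7, 250.0]
tool_rot: [-0.0, 0.637, 0.771, -0.0]
contact_force: [-0.2, -0.8, -0.8]
finger_gap: 93.9
grip_force: 0.0
```

Run:
```python
from h import *
go([620,-165,250],0.19)
c=cam('wrist'); im,D=vision.read_camera('wrist'); np.savez('wrist',im=im,D=D,f=c[0],cx=c[1],cy=c[2],o=c[3],M=c[4]); save('wrist',im)
print(c[0],c[3],c[4].round(3))
P=cloud(c,D); print([np.nanmedian(P[v-5:v+5,u-5:u+5],axis=(0,1)).round(0) for v,u in [(192,256),(100,256),(300,256),(192,100),(192,400)]])
```

```text
t 1.6 tcp [ 619.59 -166.65  249.96] slide [ 0.155  0.072 -0.004] rot [-0.0007  0.0003 -0.0014] F [-0.2 -0.8 -0.8]
341.5615240748547 [607.15609906 -95.45280286 460.56912313] [[ 0.982  0.182  0.047]
 [ 0.188 -0.951 -0.244]
 [ 0.     0.248 -0.969]]
[array([ 624., -202.,   66.]), array([603., -97.,  39.]), array([ 615., -139.,  393.]), array([ 412., -261.,    0.]), array([ 824., -182.,    0.])]
```

View pics/wrist.png

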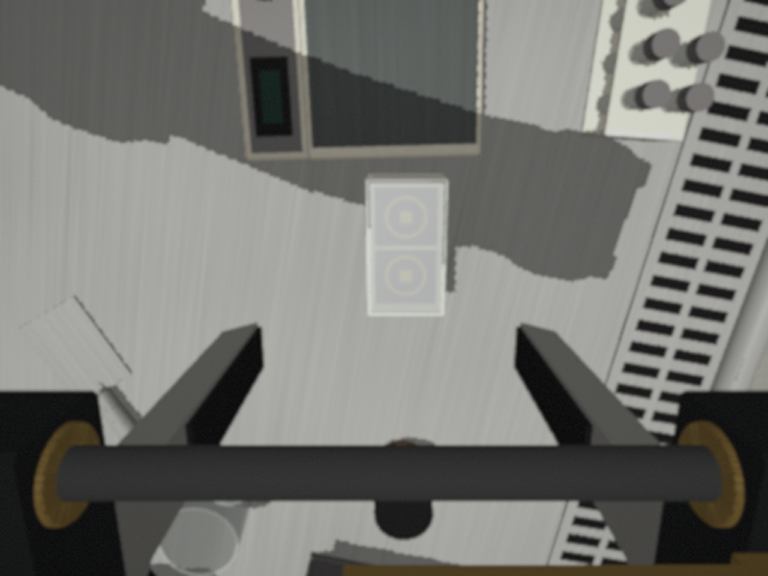

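The wrist view has the stack lid at (367-448, 177-316) and the fingertips at (262,325) and (516,325). I'll measure the lid edges relative to the finger midline.

```bash
cat >> h.py <<'E'
def dish(c,im,D,ztop,lo=8,box=None):
    P=cloud(c,D); Z=P[...,2]; m=(abs(Z-ztop)<lo)
    if box is not None:
        k=np.zeros(m.shape,bool); k[box[1]:box[3],box[0]:box[2]]=1; m&=k
    m=cv2.morphologyEx(m.astype(np.uint8),cv2.MORPH_OPEN,np.ones((5,5)))
    n,l,s,_=cv2.connectedComponentsWithStats(m); k=1+np.argmax(s[1:,4])
    ct=max(cv2.findContours((l==k).astype(np.uint8),cv2.RETR_EXTERNAL,cv2.CHAIN_APPROX_NONE)[0],key=len)[:,0]
    return cv2.minAreaRect(ray(c,ct,ztop)[:,:2].astype(np.float32)),s[k]
def sides(c,im,rows,ul,ur,z):
    """steepest gradient left/right edges over rows -> world lines"""
    g=cv2.GaussianBlur(cv2.cvtColor(im,cv2.COLOR_RGB2GRAY).astype(np.float32),(0,0),1.0)
    out=[]
    for a,b in (ul,ur):
        gr=abs(np.gradient(g[rows[0]:rows[1],a:b],axis=1)); u=a+gr.argmax(1); v=np.arange(*rows)
        k=np.polyfit(v,u,1); r=abs(u-np.polyval(k,v)); ok=r<=np.median(r)+1; k=np.polyfit(v[ok],u[ok],1)
        vv=np.array([rows[0],rows[1]-1.]); w=ray(c,np.c_[np.polyval(k,vv),vv],z); d=w[0]-w[1]
        out.append((np.arctan2(d[1],d[0])-np.pi/2,w[:,:2].mean(0),k,ok.mean()))
    return out
E
python3 - <<'E'
from h import *
d=np.load('wrist.npz'); im,D=d['im'],d['D']; c=(float(d['f']),float(d['cx']),float(d['cy']),d['o'],d['M'])
print(c[:3]); print(dish(c,im,D,66,8,(230,100,320,220)))
for s in sides(c,im,(130,200),(238,254),(290,304),66): print(s)
for s in sides(c,im,(40,85),(195,210),(312,328),42): print('plate',s)
E
```

```text
(341.5615240748547, 258.87715487135017, 186.04309563099955)
(((634.7584228515625, -169.07391357421875), (61.8170051574707, 107.65464782714844), 10.706945419311523), array([ 244,  120,   54,   91, 4770], dtype=int32))
(np.float64(0.19585012477851316), array([ 603.73835903, -173.65904062]), array([1.80211705e-02, 2.40464089e+02]), np.float64(1.0))
(np.float64(0.19034499348540934), array([ 666.17313517, -161.69512354]), array([-2.76091331e-02,  3.02141702e+02]), np.float64(1.0))
plate (np.float64(0.21142614998486398), array([539.49523523, -67.21634431]), array([5.71805007e-02, 2.02454809e+02]), np.float64(1.0))
plate (np.float64(0.21334410621643407), array([665.86426908, -42.9966669 ]), array([-1.73913043e-02,  3.18256039e+02]), np.float64(1.0))
```

Run:
```python
from h import *
go([634.8,-169,100],0.193)
```

```text
t 1.65 tcp [ 619.63 -166.74  250.09] slide [-0.502  1.455 15.008] rot [-0.0004  0.0003 -0.0047] F [-0.3 -0.8 -0.2]
```

{"method": "move_arm", "body": {
  "rows": [
    {"gripper":1,"slide":[-0.2,0.6,4],"delta_rot":[0,0,-0.005]},
    {"gripper":1,"slide":[-0.5,1.45,8],"delta_rot":[0,0,-0.005]},
    {"gripper":1,"slide":[-0.5,1.45,12],"delta_rot":[0,0,-0.005]},
    {"gripper":1,"slide":[-0.5,1.45,15],"delta_rot":[0,0,-0.005]},
    {"gripper":1,"slide":[-0.5,1.45,15],"delta_rot":[0,0,-0.005]},
    {"gripper":1,"slide":[-0.5,1.45,15],"delta_rot":[0,0,-0.005]},
    {"gripper":1,"slide":[-0.5,1.45,15],"delta_rot":[0,0,-0.005]}
  ]
}}

```text
time: 2.35
tcp_pos: [636.4, -168.2, 102.4]
tool_rot: [0.001, 0.635, 0.772, 0.001]
contact_force: [-0.3, 0.1, -0.4]
finger_gap: 93.6
grip_force: 0.0
```

Run:
```python
from h import *
go([634.8,-169,100],0.193)
c=cam('wrist'); im,D=vision.read_camera('wrist'); np.savez('wrist2',im=im,D=D,f=c[0],cx=c[1],cy=c[2],o=c[3],M=c[4]); save('wrist2',im)
print(dish(c,im,D,66,8,(190,60,330,300)))
```

```text
t 2.35 tcp [ 636.42 -168.22  102.43] slide [-0.045 -0.175  0.243] rot [0.0025 0.0013 0.0013] F [-0.3  0.1 -0.4]
(((634.712646484375, -168.64120483398438), (62.03224182128906, 108.1358413696289), 10.947595596313477), array([  212,   125,    87,   139, 11378], dtype=int32))
```

View pics/wrist2.png

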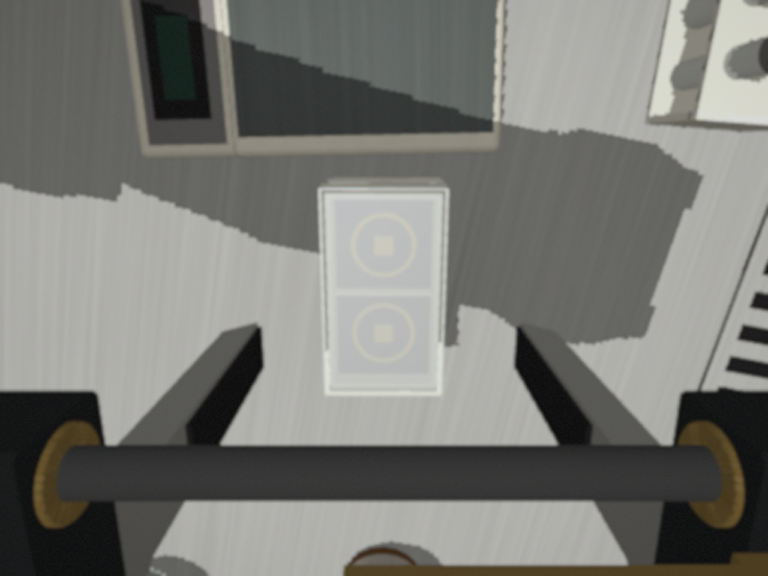

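Run:
```python
from h import *
d=np.load('wrist2.npz'); im=d['im']; f,cx,cy=float(d['f']),float(d['cx']),float(d['cy'])
s=read_state(); p=s['tcp_pos']; q=d['M'].T@(p-d['o']); print('tcp cam',q,'px',f*q[0]/q[2]+cx,f*q[1]/q[2]+cy)
g=cv2.cvtColor(im,cv2.COLOR_RGB2GRAY).astype(int)
for v in (220,224,228,232,236,240): print(v,''.join('%4d'%x for x in g[v,166:182]),'|',''.join('%4d'%x for x in g[v,338:354]))
go([634.7,-168.7,46],0.191)
```

```text
tcp cam [ -1.18500621  17.53476569 221.96326729] px 257.05364357177683 213.02594449645008
220   89  85  77  65  47  28  24  60 113 153 170 174 175 177 178 178 |  177 179 179 178 171 143  93  42  22  34  55  70  81  87  89  89
224   67  50  34  23  18  15  19  45  99 147 168 175 176 177 178 179 |  179 179 179 177 169 140  88  37  18  16  20  21  37  57  72  80
228   19  20  16  16  17  15  19  36  93 145 169 176 177 178 177 178 |  179 178 178 178 169 138  82  32  16  18  15  17  16  14  22  36
232   15  17  18  16  19  15  13  27  78 130 163 175 178 178 177 178 |  178 177 177 174 157 118  64  25  16  16  16  18  14  15  18  16
236   17  16  15  17  15  16  15  21  58 112 156 175 178 178 178 177 |  177 177 178 172 147 102  51  19  16  19  15  17  18  20  14  16
240   15  15  19  17  16  16  15  17  47 103 151 174 179 178 178 177 |  177 178 177 167 136  83  35  15  17  15  16  15  16  16  19  18
t 2.4 tcp [ 636.4  -168.06  102.37] slide [-0.023 -0.194  5.637] rot [0.0025 0.0013 0.0036] F [0.2 0.5 0.1]
```

Run:
```python
from h import *
go([633.5,-169,46],0.192)
```

```text
t 2.4 tcp [ 636.4  -168.06  102.37] slide [-0.029 -0.317  5.637] rot [0.0025 0.0013 0.0026] F [0.2 0.5 0.1]
```

{"method": "move_arm", "body": {
  "rows": [
    {"gripper":1,"slide":[0,-0.15,1],"delta_rot":[0,0,0]},
    {"gripper":1,"slide":[0,-0.15,2],"delta_rot":[0,0,0]},
    {"gripper":1,"slide":[0,-0.15,2.5],"delta_rot":[0,0,0]},
    {"gripper":1,"slide":[0,-0.15,2.5],"delta_rot":[0,0,0]},
    {"gripper":1,"slide":[0,-0.15,2.5],"delta_rot":[0,0,0]},
    {"gripper":1,"slide":[0,-0.15,2.5],"delta_rot":[0,0,0]},
    {"gripper":1,"slide":[0,-0.15,2.5],"delta_rot":[0,0,0]},
    {"gripper":1,"slide":[0,-0.15,2.5],"delta_rot":[0,0,0]}
  ]
}}

```text
time: 3.2
tcp_pos: [634.1, -167.9, 75.4]
tool_rot: [0.0, 0.635, 0.773, 0.0]
contact_force: [0.4, -0.3, -0.2]
finger_gap: 93.7
grip_force: 0.0
```

Run:
```python
from h import *
go([633.5,-169,46],0.192)
vision.read_camera('wrist')
go([633.5,-169,46],0.192)
```

```text
t 3.2 tcp [ 634.12 -167.88   75.36] slide [-0.097 -0.083  2.936] rot [0.0003 0.0001 0.003 ] F [ 0.4 -0.3 -0.2]
t 3.25 tcp [ 634.06 -167.92   75.3 ] slide [-0.095 -0.077  2.93 ] rot [0.0002 0.0001 0.0031] F [ 0.  -0.3  1. ]
```

{"method": "move_arm", "body": {
  "rows": [
    {"gripper":1,"slide":[-0.1,-0.08,1],"delta_rot":[0,0,0.003]},
    {"gripper":1,"slide":[-0.1,-0.08,2],"delta_rot":[0,0,0.003]},
    {"gripper":1,"slide":[-0.1,-0.08,2.6],"delta_rot":[0,0,0.003]},
    {"gripper":1,"slide":[-0.1,-0.08,2.9],"delta_rot":[0,0,0.003]},
    {"gripper":1,"slide":[-0.1,-0.08,2.9],"delta_rot":[0,0,0.003]},
    {"gripper":1,"slide":[-0.1,-0.08,2.9],"delta_rot":[0,0,0.003]},
    {"gripper":1,"slide":[-0.1,-0.08,2.9],"delta_rot":[0,0,0.003]},
    {"gripper":1,"slide":[-0.1,-0.08,2.9],"delta_rot":[0,0,0.003]},
    {"gripper":1,"slide":[-0.1,-0.08,2.9],"delta_rot":[0,0,0.003]}
  ]
}}

```text
time: 4.15
tcp_pos: [633.5, -169.1, 46.3]
tool_rot: [0.0, 0.636, 0.772, 0.0]
contact_force: [-0.5, -0.5, -0.1]
finger_gap: 94.1
grip_force: 0.0
```

Run:
```python
from h import *
go([633.5,-169,46],0.192)
c=cam('wrist'); im,D=vision.read_camera('wrist'); np.savez('wrist3',im=im,D=D,f=c[0],cx=c[1],cy=c[2],o=c[3],M=c[4]); cv2.imwrite('pics/wrist3.png',cv2.resize(im[120:320,130:390,::-1],None,fx=3,fy=3,interpolation=cv2.INTER_CUBIC))
print(dish(c,im,D,66,7,(185,60,333,330)))
g=cv2.cvtColor(im,cv2.COLOR_RGB2GRAY).astype(int)
for v in range(200,250,6): print(v,''.join('%4d'%x for x in g[v,170:216:2]),'|',''.join('%4d'%x for x in g[v,298:350:2]))
```

```text
t 4.15 tcp [ 633.46 -169.08   46.33] slide [0.007 0.005 0.033] rot [ 0.0002  0.0001 -0.0001] F [-0.5 -0.5 -0.1]
(((634.1776123046875, -165.79757690429688), (62.049747467041016, 102.4234390258789), 10.952149391174316), array([  204,   132,   112,   165, 17263], dtype=int32))
200  177 180 182 180 179 178 178 176 177 176 176 177 177 179 179 181 181 180 195 199 158 196 209 |  189 197 199 204 204 177 170 189 122 102  99 102 105 104 102 105 104 104 104 102 104 105 106 105 106 106
206  178 181 181 181 178 178 177 177 176 176 176 177 178 179 180 181 181 178 189 203 158 192 209 |  190 198 200 204 202 170 174 181 114  98 100 104 105 102 103 105 103 103 103 105 106 105 104 106 106 105
212  179 182 180 181 178 178 177 177 176 177 176 177 178 179 181 182 180 177 185 208 161 190 208 |  189 197 201 204 201 167 183 176 106  98 103 106 102 102 106 104 103 102 103 105 105 105 106 106 106 104
218   77  85 141 177 178 178 177 176 176 177 177 178 179 180 181 181 179 176 182 206 167 186 207 |  200 199 201 204 200 161 188 169 101 101 106 103 101 105 104 102 103 104 104 104 104 105 104  73  53  79
224   19 
[... 310 characters left out ...]
 194 158 189 145 104 105 133 134 107 103 103 102 104 105 104 104 106 106  94  39  16  18
236   17  17  59 155 178 177 176 178 177 176 179 178 180 181 180 178 176 174 177 201 184 166 203 |  193 197 201 203 188 160 190 136 105 102 116 169 179 176 176 174 142 113 106 105 107 105  84  28  16  18
242   17  16  40 150 178 177 177 179 177 178 179 179 180 181 179 176 176 176 176 200 188 161 201 |  192 197 202 203 182 163 194 129 102 103 140 170 177 176 177 178 179 179 181 178 152 113  77  23  19  14
248   15  57 145 177 177 176 177 178 177 179 179 180 181 181 178 175 175 176 175 195 191 160 199 |  194 197 203 202 177 168 186 119 102 106 143 175 176 177 177 178 179 181 181 181 179 178 178 144  48  17
```

View pics/wrist3.png

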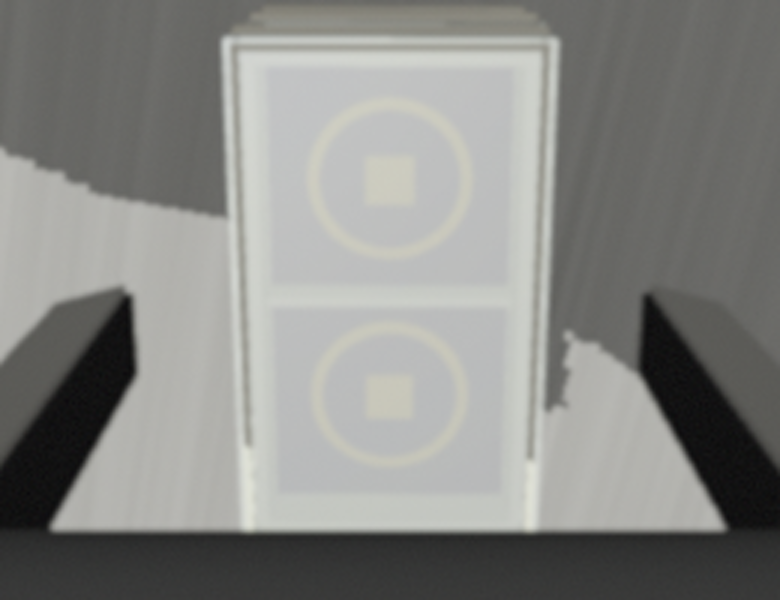

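{"method": "move_arm", "body": {
  "rows": [
    {"gripper":1,"slide":[0,0.04,0.03],"delta_rot":[0,0,0]},
    {"gripper":0.7,"slide":[0,0.04,0.03],"delta_rot":[0,0,0]},
    {"gripper":0.5,"slide":[0,0.04,0.03],"delta_rot":[0,0,0]},
    {"gripper":0.44,"slide":[0,0.04,0.03],"delta_rot":[0,0,0]},
    {"gripper":0.42,"slide":[0,0.04,0.03],"delta_rot":[0,0,0]},
    {"gripper":0.42,"slide":[0,0.04,0.03],"delta_rot":[0,0,0]},
    {"gripper":0.42,"slide":[0,0.04,0.03],"delta_rot":[0,0,0]}
  ]
}}

```text
time: 4.9
tcp_pos: [633.8, -168.9, 45.8]
tool_rot: [-0.0, 0.636, 0.772, 0.0]
contact_force: [-0.0, -0.1, -0.8]
finger_gap: 67.2
grip_force: 0.0
```

{"method": "move_arm", "body": {
  "rows": [
    {"gripper":0.4,"slide":[0,0,0],"delta_rot":[0,0,0]},
    {"gripper":0.38,"slide":[0,0,0],"delta_rot":[0,0,0]},
    {"gripper":0.36,"slide":[0,0,0],"delta_rot":[0,0,0]},
    {"gripper":0.34,"slide":[0,0,0],"delta_rot":[0,0,0]},
    {"gripper":0.3,"slide":[0,0,0],"delta_rot":[0,0,0]},
    {"gripper":0.3,"slide":[0,0,0],"delta_rot":[0,0,0]}
  ]
}}

```text
time: 5.5
tcp_pos: [633.7, -168.9, 45.8]
tool_rot: [-0.0, 0.636, 0.772, -0.0]
contact_force: [-0.1, 0.7, 0.2]
finger_gap: 61.2
grip_force: 0.0
```

Run:
```python
from h import *
go([633.5,-169,46],0.192)
c=cam('wrist'); im,D=vision.read_camera('wrist'); cv2.imwrite('pics/wrist4.png',cv2.resize(im[120:320,130:390,::-1],None,fx=3,fy=3,interpolation=cv2.INTER_CUBIC))
s=read_state();print(s['finger_gap'],s['grip_force'],s['ft_torque'])
```

```text
t 5.5 tcp [ 633.74 -168.93   45.8 ] slide [-0.002 -0.025 -0.02 ] rot [-0.0001 -0.0001  0.    ] F [-0.1  0.7  0.2]
60.84033747929584 0.0 [ 0.01381164 -0.08928444  0.04023331]
```

View pics/wrist4.png

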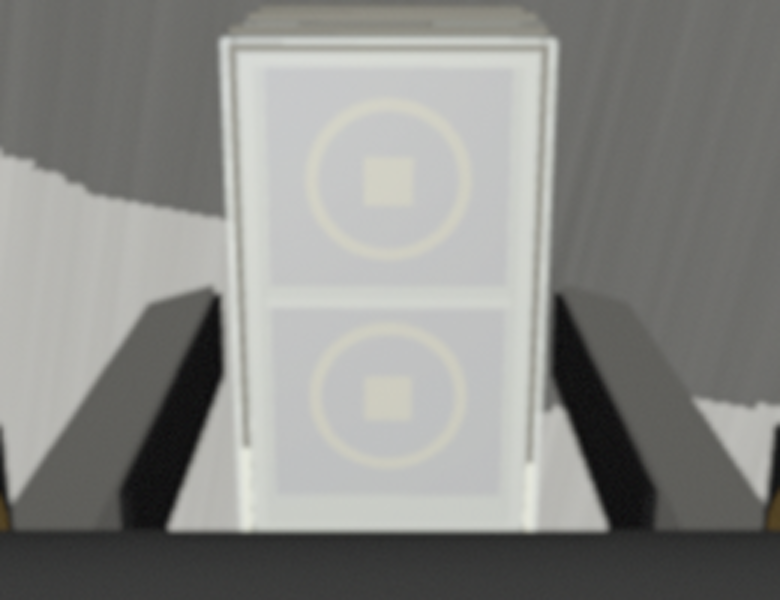

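The picture shows the inner tips at (218,300) and (557,300), still slightly off the lid sides at (228) and (550). The dish hasn't moved, so I'll keep closing.

{"method": "move_arm", "body": {
  "rows": [
    {"gripper":0.28,"slide":[0,0,0],"delta_rot":[0,0,0]},
    {"gripper":0.26,"slide":[0,0,0],"delta_rot":[0,0,0]},
    {"gripper":0.24,"slide":[0,0,0],"delta_rot":[0,0,0]},
    {"gripper":0.22,"slide":[0,0,0],"delta_rot":[0,0,0]},
    {"gripper":0.22,"slide":[0,0,0],"delta_rot":[0,0,0]},
    {"gripper":0.22,"slide":[0,0,0],"delta_rot":[0,0,0]}
  ]
}}

```text
time: 6.15
tcp_pos: [633.7, -168.9, 45.8]
tool_rot: [-0.0, 0.636, 0.772, 0.0]
contact_force: [-0.5, -0.3, -0.7]
finger_gap: 57.3
grip_force: 0.0
```

Run:
```python
from h import *
c=cam('wrist'); im,D=vision.read_camera('wrist'); np.savez('wrist5',im=im,D=D)
cv2.imwrite('pics/wrist5.png',cv2.resize(im[120:320,130:390,::-1],None,fx=3,fy=3,interpolation=cv2.INTER_CUBIC))
f,cx,cy,o,M=c; s=read_state(); 
q=M.T@(s['tcp_pos']-o); print(q,f*q[0]/q[2]+cx,f*q[1]/q[2]+cy, s['finger_gap'],s['grip_force'])
for v in (214,220,226,232,240,250): print(v,D[v,185:215:3].round(),D[v,305:335:3].round())
```

```text
[ -1.20654318  17.69266701 221.94586816] 257.02035649436016 213.27106053997062 57.230077047898284 0.0
214 [270. 270. 271. 271. 270. 270. 272. 200. 199. 201.] [200. 200. 200.   0. 271. 271. 270. 270. 270. 271.]
220 [182. 181. 181. 181. 181. 182. 186. 185. 201. 201.] [201. 201. 186. 186. 182. 182. 181. 182. 182. 182.]
226 [173. 173. 173. 173. 173. 176. 176. 186. 201. 202.] [203. 203. 186. 177. 176. 172. 173. 173. 172. 174.]
232 [165. 165. 165. 166. 168. 170. 177. 185. 203. 203.] [203. 203. 187. 178. 169. 168. 164. 164. 165. 165.]
240 [155. 155. 156. 159. 159. 168. 176. 187. 204. 203.] [205. 204. 186. 177. 167. 160. 159. 156. 155. 156.]
250 [146. 145. 148. 151. 159. 168. 176. 186. 207. 207.] [206. 206. 187. 176. 167. 159. 152. 150. 148. 146.]
```

View pics/wrist5.png

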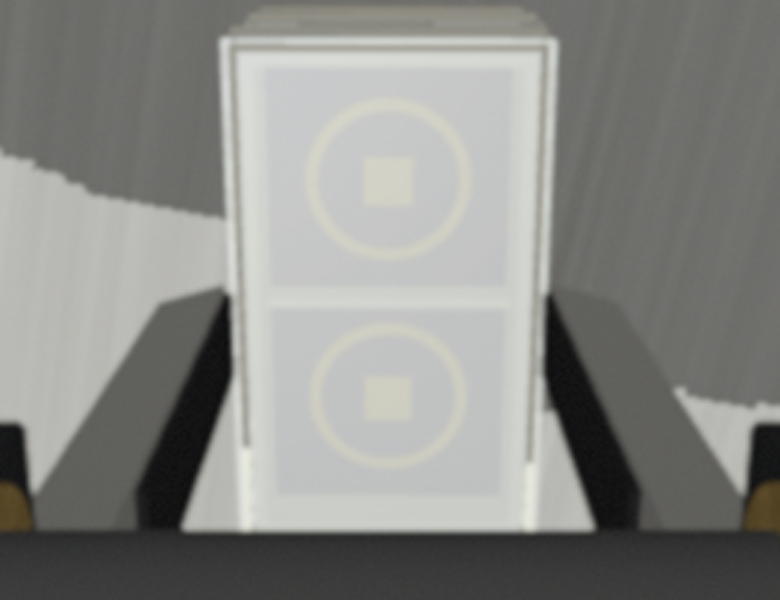

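Run:
```python
from h import *
for n in ('wrist2','wrist3'):
    d=np.load(n+'.npz'); D=d['D']; c=(float(d['f']),float(d['cx']),float(d['cy']),d['o'],d['M']); P=cloud(c,D)
    for v in (214,218,222,226,230,236,242,250,256): print(v,D[v,154:180:3].round(),P[v,154:180:3,2].round())
```

```text
214 [330. 329. 329. 329. 329. 330. 330. 329. 330.] [-1.  1.  1.  1.  1. -0. -0.  1.  0.]
218 [331. 331. 185. 185. 185. 185. 189. 330. 332.] [ -0.   0. 138. 138. 138. 137. 134.   0.  -1.]
222 [178. 179. 178. 178. 179. 184. 185. 331. 332.] [145. 144. 145. 145. 144. 140. 139.   1.  -0.]
226 [173. 173. 173. 173. 176. 179. 185. 332. 332.] [150. 150. 151. 151. 148. 144. 139.   1.   1.]
230 [168. 166. 168. 170. 173. 180. 186. 334. 334.] [156. 157. 156. 153. 151. 145. 139.  -0.  -0.]
236 [161. 163. 164. 168. 173. 179. 186. 336. 336.] [163. 161. 160. 156. 151. 146. 139.  -0.  -0.]
242 [157. 158. 162. 169. 174. 180. 186. 192. 337.] [167. 166. 163. 156. 151. 146. 141. 135.   0.]
250 [153. 158. 163. 167. 174. 179. 186. 338. 338.] [172. 167. 163. 158. 153. 148. 141.   1.   1.]
256 [153. 159. 163. 168. 173. 180. 341. 341. 341.] [172. 167. 163. 159. 154. 148.   0.   0.   0.]
214 [271. 270. 270. 271. 271. 270. 271. 271. 271.] [-0.  1.  1. -1. -0.  1. -0. -1.  0.]
218 [271. 271. 184. 185. 184. 185. 188. 271. 272.] [ 0.  1. 83. 82. 83. 82. 79.  1.  0.]
222 [178. 179. 178. 179. 178. 184. 186. 272. 273.] [89. 88. 89. 88. 89. 84. 82.  0. -0.]
226 [173. 172. 174. 173. 177. 179. 186. 273. 273.] [94. 95. 93. 94. 90. 89. 82.  0.  1.]
230 [168. 167. 169. 171. 173. 180. 187. 274. 274.] [ 99. 100.  98.  96.  95.  88.  82.   1.   0.]
236 [161. 164. 164. 168. 173. 180. 185. 275. 276.] [107. 104. 104. 100.  95.  89.  85.   1.  -1.]
242 [158. 157. 164. 168. 174. 179. 186. 192. 277.] [111. 111. 105. 101.  96.  90.  84.  79.  -0.]
250 [153. 158. 163. 167. 174. 179. 186. 278. 278.] [115. 111. 107. 102.  96.  91.  86.   1.   0.]
256 [155. 158. 163. 169. 173. 179. 279. 280. 280.] [115. 112. 107. 101.  98.  92.   1.  -0.  -0.]
```

The depth data shows the visible tips about 33 mm above the reported TCP, so they are still above the lid. I'll back off and measure the actual tip height at a gap of about 66-70 mm.

{"method": "move_arm", "body": {
  "rows": [
    {"gripper":0.3,"slide":[0,0,-0.5],"delta_rot":[0,0,0]},
    {"gripper":0.5,"slide":[0,0,-2],"delta_rot":[0,0,0]},
    {"gripper":0.5,"slide":[0,0,-3],"delta_rot":[0,0,0]},
    {"gripper":0.5,"slide":[0,0,-3],"delta_rot":[0,0,0]},
    {"gripper":0.5,"slide":[0,0,-3],"delta_rot":[0,0,0]},
    {"gripper":0.5,"slide":[0,0,-3],"delta_rot":[0,0,0]}
  ]
}}

```text
time: 6.8
tcp_pos: [633.5, -168.9, 75.5]
tool_rot: [-0.0, 0.636, 0.772, -0.0]
contact_force: [-0.1, 0.1, -0.9]
finger_gap: 70.9
grip_force: 0.0
```

```bash
cat >> h.py <<'E'
def tips():
    s=read_state(); c=cam('wrist'); im,D=vision.read_camera('wrist'); P=cloud(c,D)
    Q=R.from_quat(s['tool_rot'],scalar_first=True)
    L=Q.inv().apply((P-s['tcp_pos']).reshape(-1,3)).reshape(P.shape)  # tool frame
    for nm,sl in (('L',slice(100,259)),('R',slice(259,420))):
        l=L[205:262,sl].reshape(-1,3); l=l[(l[:,2]<-18)&(l[:,2]>-90)&(abs(l[:,0])<14)]
        z=np.percentile(l[:,2],98) if len(l) else None; k=l[l[:,2]>z-6]
        print(nm,'tip tool z',z,'x rng',np.percentile(k[:,0],[2,98]).round(1),'y rng',np.percentile(k[:,1],[2,98]).round(1))
    print('gap',s['finger_gap'],'tcp',s['tcp_pos'])
    return c,im,D
E
python3 - <<'E'
from h import *
c,im,D=tips(); np.savez('w6',D=D,im=im)
E
```

```text
L tip tool z -33.65650461806986 x rng [-7.2  9.9] y rng [-43.  -34.1]
R tip tool z -33.917034302880886 x rng [-7.3 10. ] y rng [36.  44.6]
gap 70.90667549453488 tcp [ 633.51976385 -168.94472703   75.54225295]
```

Run:
```python
from h import *
go([633.75,-168.9,12.8],0.192)
d=np.load('w6.npz'); D=d['D']; c=cam('wrist'); P=cloud(c,D)-read_state()['tcp_pos']
for v,u in [(280,30),(280,490),(315,256),(375,256),(350,250),(300,100),(255,100),(255,420)]: print(v,u,P[v,u].round())
```

```text
t 6.85 tcp [ 633.48 -168.89   75.43] slide [-0.009  0.03   6.263] rot [-0.0006 -0.0003  0.0001] F [-1.1 -0.2  1. ]
280 30 [-54.  24. 143.]
280 490 [ 44.  43. 143.]
315 256 [ -5.  26. 145.]
375 256 [  36. -194.  -75.]
350 250 [  25. -166.  -76.]
300 100 [-39.  22. 143.]
255 100 [-129.  -93.  -76.]
255 420 [158. -37. -76.]
```

{"method": "move_arm", "body": {
  "rows": [
    {"gripper":0.9,"slide":[0,0.03,0],"delta_rot":[0,0,0]},
    {"gripper":0.9,"slide":[0,0.03,0.5],"delta_rot":[0,0,0]},
    {"gripper":0.9,"slide":[0,0.03,2],"delta_rot":[0,0,0]},
    {"gripper":0.9,"slide":[0,0.03,4],"delta_rot":[0,0,0]},
    {"gripper":0.9,"slide":[0,0.03,5.4],"delta_rot":[0,0,0]},
    {"gripper":0.9,"slide":[0,0.03,6.0],"delta_rot":[0,0,0]},
    {"gripper":0.9,"slide":[0,0.03,6.25],"delta_rot":[0,0,0]},
    {"gripper":0.9,"slide":[0,0.03,6.25],"delta_rot":[0,0,0]},
    {"gripper":0.8,"slide":[0,0.03,6.25],"delta_rot":[0,0,0]},
    {"gripper":0.6,"slide":[0,0.03,6.25],"delta_rot":[0,0,0]},
    {"gripper":0.5,"slide":[0,0.03,6.25],"delta_rot":[0,0,0]},
    {"gripper":0.5,"slide":[0,0.03,6.25],"delta_rot":[0,0,0]}
  ]
}}

```text
time: 8.05
tcp_pos: [634.2, -168.9, 13.6]
tool_rot: [0.0, 0.636, 0.772, 0.0]
contact_force: [-0.7, -0.5, 0.5]
finger_gap: 71.0
grip_force: 0.0
```

Run:
```python
from h import *
c,im,D=tips(); cv2.imwrite('pics/wrist7.png',cv2.resize(im[120:320,130:390,::-1],None,fx=3,fy=3,interpolation=cv2.INTER_CUBIC))
g=cv2.cvtColor(im,cv2.COLOR_RGB2GRAY).astype(int)
for v in (225,232,240): print(v,g[v,184:208],g[v,310:334])
go([633.75,-168.9,12.8],0.192)
```

```text
L tip tool z -36.82873229758004 x rng [-7.1  9.8] y rng [-44.9 -34.2]
R tip tool z -36.61806396360855 x rng [-7.4 10. ] y rng [36.1 46.4]
gap 70.97371663035543 tcp [ 634.1797302  -168.93753165   13.61272105]
225 [ 95  94  89  80  62  42  25  23  17  32  89 157 196 203 183 155 150 175
 198 208 211 210 210 207] [205 207 207 206 201 187 165 150 166 193 199 174 124  66  28  21  17  21
  28  50  70  85  92  94]
232 [ 64  45  26  20  18  17  17  20  14  20  57 133 190 207 192 161 152 169
 191 204 209 210 209 208] [206 207 207 205 197 178 158 155 177 197 195 165 108  50  22  17  16  19
  20  19  17  20  27  48]
240 [ 17  17  19  18  19  20  15  17  18  17  45 117 180 205 200 175 156 164
 185 201 208 209 209 208] [206 206 206 204 192 169 150 158 184 195 181 142  85  39  15  20  19  18
  19  21  19  18  19  17]
t 8.1 tcp [ 634.14 -168.94   13.54] slide [ 0.012 -0.038  0.074] rot [0.0002 0.0001 0.    ] F [-0.2 -0.8 -0.6]
```

View pics/wrist7.png

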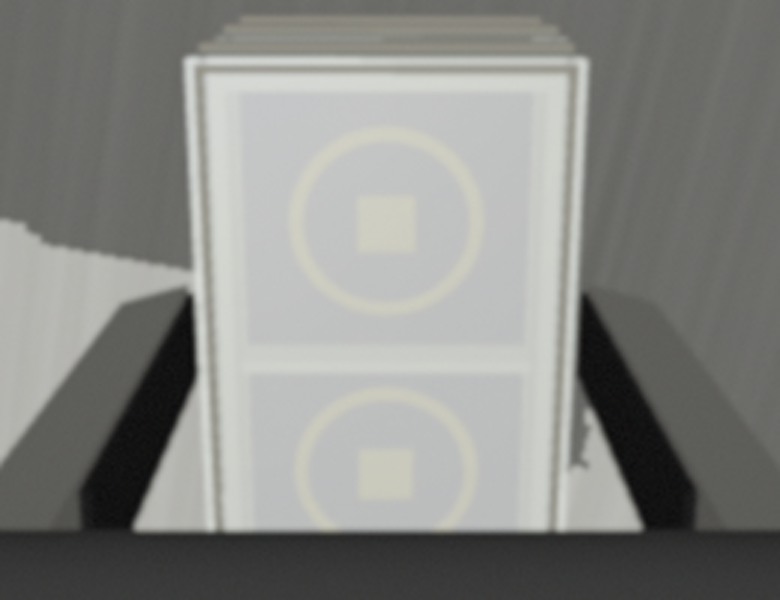

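The view shows the fingers at rows 217 to 245 on both sides of the lid, with finger mid column 258.4 against lid mid 258.4, so it is centred. I'll close on the foot.

{"method": "move_arm", "body": {
  "rows": [
    {"gripper":0.48,"slide":[0,0,0.05],"delta_rot":[0,0,0]},
    {"gripper":0.46,"slide":[0,0,0.05],"delta_rot":[0,0,0]},
    {"gripper":0.44,"slide":[0,0,0.05],"delta_rot":[0,0,0]},
    {"gripper":0.42,"slide":[0,0,0.05],"delta_rot":[0,0,0]},
    {"gripper":0.4,"slide":[0,0,0.05],"delta_rot":[0,0,0]},
    {"gripper":0.38,"slide":[0,0,0.05],"delta_rot":[0,0,0]},
    {"gripper":0.36,"slide":[0,0,0.05],"delta_rot":[0,0,0]},
    {"gripper":0.34,"slide":[0,0,0.05],"delta_rot":[0,0,0]},
    {"gripper":0.32,"slide":[0,0,0.05],"delta_rot":[0,0,0]},
    {"gripper":0.3,"slide":[0,0,0.05],"delta_rot":[0,0,0]}
  ]
}}

```text
time: 9.1
tcp_pos: [634.0, -168.9, 12.8]
tool_rot: [-0.0, 0.636, 0.772, -0.0]
contact_force: [-1.0, -0.5, 0.5]
finger_gap: 63.5
grip_force: 30.0
```

{"method": "move_arm", "body": {
  "rows": [
    {"gripper":0.2,"slide":[0.2,0,0],"delta_rot":[0,0,0]},
    {"gripper":0.2,"slide":[0.6,0,0],"delta_rot":[0,0,0]},
    {"gripper":0.2,"slide":[1.1,0,0],"delta_rot":[0,0,0]},
    {"gripper":0.2,"slide":[1.6,0,0],"delta_rot":[0,0,0]},
    {"gripper":0.2,"slide":[2.1,0,0],"delta_rot":[0,0,0]},
    {"gripper":0.2,"slide":[2.6,0,0],"delta_rot":[0,0,0]},
    {"gripper":0.2,"slide":[3.1,0,0],"delta_rot":[0,0,0]},
    {"gripper":0.2,"slide":[3.6,0,0],"delta_rot":[0,0,0]},
    {"gripper":0.2,"slide":[4.1,0,0],"delta_rot":[0,0,0]},
    {"gripper":0.2,"slide":[4.6,0,0],"delta_rot":[0,0,0]},
    {"gripper":0.2,"slide":[5.1,0,0],"delta_rot":[0,0,0]},
    {"gripper":0.2,"slide":[5.6,0,0],"delta_rot":[0,0,0]}
  ]
}}

```text
time: 10.3
tcp_pos: [623.3, -113.4, 12.8]
tool_rot: [-0.0, 0.636, 0.772, 0.0]
contact_force: [-0.3, 0.4, -1.1]
finger_gap: 63.5
grip_force: 30.0
```

{"method": "move_arm", "body": {
  "rows": [
    {"gripper":0.2,"slide":[0.6,0,0],"delta_rot":[0,0,0]},
    {"gripper":0.2,"slide":[1.2,0,0],"delta_rot":[0,0,0]},
    {"gripper":0.2,"slide":[1.8,0,0],"delta_rot":[0,0,0]},
    {"gripper":0.2,"slide":[2.4,0,0],"delta_rot":[0,0,0]},
    {"gripper":0.2,"slide":[3.0,0,0],"delta_rot":[0,0,0]},
    {"gripper":0.2,"slide":[3.6,0,0],"delta_rot":[0,0,0]},
    {"gripper":0.2,"slide":[4.2,0,0],"delta_rot":[0,0,0]},
    {"gripper":0.2,"slide":[4.8,0,0],"delta_rot":[0,0,0]},
    {"gripper":0.2,"slide":[5.4,0,0],"delta_rot":[0,0,0]},
    {"gripper":0.2,"slide":[6.0,0,0],"delta_rot":[0,0,0]},
    {"gripper":0.2,"slide":[6.3,0,0],"delta_rot":[0,0,0]}
  ]
}}

```text
time: 11.4
tcp_pos: [611.2, -51.3, 12.9]
tool_rot: [-0.0, 0.636, 0.772, 0.0]
contact_force: [-0.2, -0.1, -1.6]
finger_gap: 63.7
grip_force: 30.0
```

{"method": "move_arm", "body": {
  "rows": [
    {"gripper":0.2,"slide":[0.5,0,0],"delta_rot":[0,0,0]},
    {"gripper":0.2,"slide":[1.0,-0.2,0],"delta_rot":[0,0,-0.004]},
    {"gripper":0.2,"slide":[1.5,-0.4,0],"delta_rot":[0,0,-0.008]},
    {"gripper":0.2,"slide":[2.0,-0.6,0],"delta_rot":[0,0,-0.012]},
    {"gripper":0.2,"slide":[2.5,-0.8,0],"delta_rot":[0,0,-0.016]},
    {"gripper":0.2,"slide":[3.0,-0.9,0],"delta_rot":[0,0,-0.02]},
    {"gripper":0.2,"slide":[3.5,-1,0],"delta_rot":[0,0,-0.02]},
    {"gripper":0.2,"slide":[3.9,-1,0],"delta_rot":[0,0,-0.02]},
    {"gripper":0.2,"slide":[4,-1,0],"delta_rot":[0,0,-0.02]},
    {"gripper":0.2,"slide":[4,-1,0],"delta_rot":[0,0,-0.02]}
  ]
}}

```text
time: 12.4
tcp_pos: [594.0, -14.6, 12.9]
tool_rot: [0.0, 0.628, 0.778, 0.0]
contact_force: [0.0, -0.0, -2.0]
finger_gap: 63.7
grip_force: 30.0
```

Run:
```python
from h import *
go([594,-13,12.8],0.212)
c=cam('wrist'); im,D=vision.read_camera('wrist'); np.savez('w8',im=im,D=D,f=c[0],cx=c[1],cy=c[2],o=c[3],M=c[4]); save('w8',im)
c2=cam('top'); im2,D2=vision.read_camera('top'); np.savez('t8',im=im2,D=D2)
cv2.imwrite('pics/t8.png',cv2.resize(im2[140:260,180:360,::-1],None,fx=4,fy=4,interpolation=cv2.INTER_CUBIC))
```

```text
t 12.4 tcp [593.97 -14.6   12.86] slide [0.156 0.037 0.006] rot [ 0.     -0.      0.0002] F [ 0. -0. -2.]
```

View pics/w8.png

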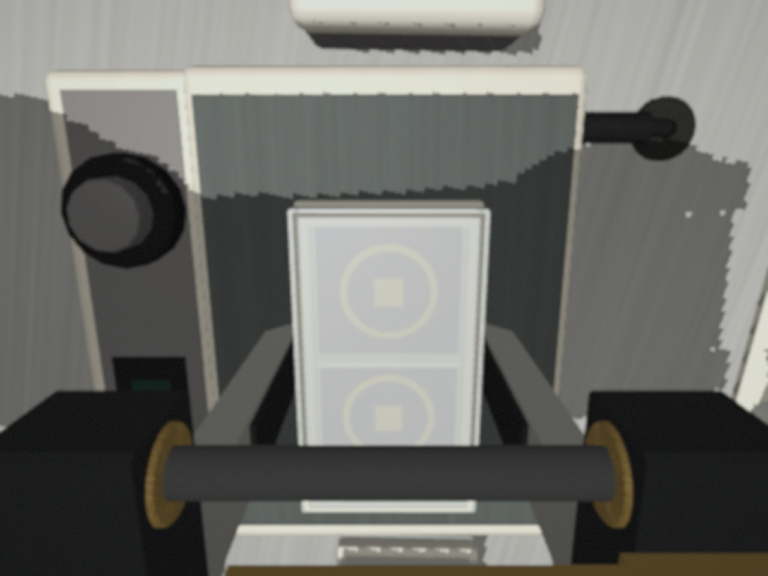

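The dish is held over the plate. The plate's far edge is at row 95 and its near edge at about row 525, with the lid spanning rows 210 to 510 and the start key at (108,213), all in the 1.5x picture. I'll check the margins and squareness.

Run:
```python
from h import *
d=np.load('w8.npz'); im,D=d['im'],d['D']; c=(float(d['f']),float(d['cx']),float(d['cy']),d['o'],d['M'])
for s in sides(c,im,(150,200),(188,204),(316,332),66): print('lid',s[0],s[1],s[3])
for a,b in (((68,125),(120,150)),((132,185),(130,145))): pass
for s in sides(c,im,(70,120),(120,138),(374,392),42): print('plate a',s[0],s[1],s[3])
for s in sides(c,im,(140,215),(130,146),(366,388),42): print('plate b',s[0],s[1],s[3])
n=np.array([-np.sin(.212),np.cos(.212)])
print('y: plate far,near',ray(c,[[260,63],[260,349]],42)[:,:2]@n,'lid far,near',ray(c,[[260,140],[260,340.5]],66)[:,:2]@n)
```

```text
lid 0.21001290233394765 [556.46993884  15.43186165] 1.0
lid 0.21338203076180662 [617.78202442  28.6804896 ] 1.0
plate a 0.2118429069562755 [514.95574067  44.03167123] 0.98
plate a 0.049017952654573094 [642.79524611  71.67970092] 0.82
plate b 0.21535943584116413 [524.19146552   1.25454039] 1.0
plate b 0.21158533581970196 [650.81819778  28.61574411] 1.0
y: plate far,near [ -49.75546119 -218.64378081] lid far,near [ -85.51861384 -193.21281133]
```

View pics/t8.png

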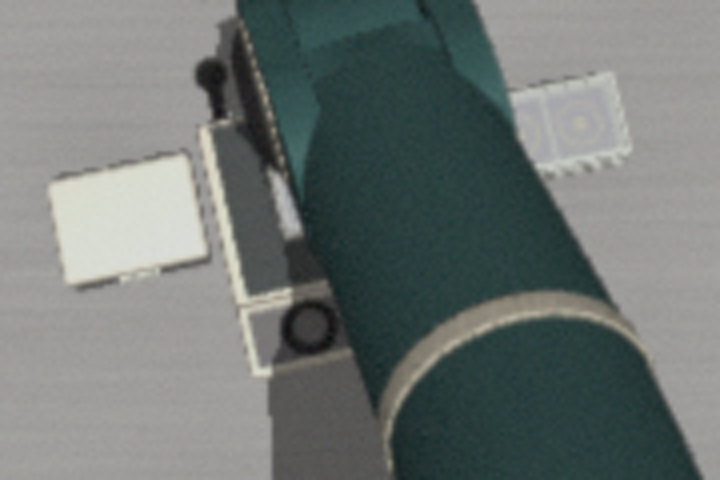

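The dish is square to the plate (0.212 for both), with margins of 25 to 35 mm. Next I'll lower it the last 2 mm.

{"method": "move_arm", "body": {
  "rows": [
    {"gripper":0.2,"slide":[0,0,0.05],"delta_rot":[0,0,0]},
    {"gripper":0.2,"slide":[0,0,0.1],"delta_rot":[0,0,0]},
    {"gripper":0.2,"slide":[0,0,0.15],"delta_rot":[0,0,0]},
    {"gripper":0.2,"slide":[0,0,0.18],"delta_rot":[0,0,0]},
    {"gripper":0.2,"slide":[0,0,0.2],"delta_rot":[0,0,0]},
    {"gripper":0.2,"slide":[0,0,0.2],"delta_rot":[0,0,0]},
    {"gripper":0.2,"slide":[0,0,0.2],"delta_rot":[0,0,0]}
  ]
}}

```text
time: 13.2
tcp_pos: [593.9, -14.8, 11.0]
tool_rot: [0.0, 0.628, 0.778, -0.0]
contact_force: [-2.9, 0.1, 5.5]
finger_gap: 63.8
grip_force: 33.5
```

{"method": "move_arm", "body": {
  "rows": [
    {"gripper":0.38,"slide":[0,0,-0.03],"delta_rot":[0,0,0]},
    {"gripper":0.42,"slide":[0,0,-0.03],"delta_rot":[0,0,0]},
    {"gripper":0.5,"slide":[0,0,-0.03],"delta_rot":[0,0,0]},
    {"gripper":0.55,"slide":[0,0,-0.03],"delta_rot":[0,0,0]},
    {"gripper":0.6,"slide":[0,0,-0.4],"delta_rot":[0,0,0]},
    {"gripper":0.6,"slide":[0,0,-0.75],"delta_rot":[0,0,0]},
    {"gripper":0.6,"slide":[1,0,-0.75],"delta_rot":[0,0,0]},
    {"gripper":0.6,"slide":[2,0,-0.75],"delta_rot":[0,0,0]},
    {"gripper":0.6,"slide":[3,0,-0.75],"delta_rot":[0,0,0]},
    {"gripper":0.6,"slide":[3.5,0,-0.75],"delta_rot":[0,0,0]},
    {"gripper":0.6,"slide":[3.5,0,-0.75],"delta_rot":[0,0,0]},
    {"gripper":0.6,"slide":[3.5,0,-0.75],"delta_rot":[0,0,0]}
  ]
}}

```text
time: 14.4
tcp_pos: [586.5, 19.4, 18.3]
tool_rot: [-0.0, 0.628, 0.778, -0.0]
contact_force: [-0.5, -0.8, 0.6]
finger_gap: 75.4
grip_force: 0.0
```

Run:
```python
from h import *
go([586.5,19.5,18.5],0.212)
c,im,D=tips()
go([586.5,19.5,18.5],0.212)
for z,b in ((64,(180,80,330,300)),): print(dish(c,im,D,z,4,b))
g=cv2.cvtColor(im,cv2.COLOR_RGB2GRAY).astype(int)
for v in (226,236): print(v,g[v,176:212],g[v,308:342])
s=sides(c,im,(170,210),(190,206),(314,330),64); print(s[0][0],s[1][0])
n=np.array([-np.sin(.212),np.cos(.212)])
cv2.imwrite('pics/w9.png',cv2.resize(im[...,::-1],None,fx=1.5,fy=1.5))
```

```text
t 14.4 tcp [586.54  19.41  18.29] slide [ 0.01  -0.002 -0.021] rot [-0.0001  0.0001  0.0001] F [-0.5 -0.8  0.6]
L tip tool z -19.76368871931423 x rng [-11.9  13.1] y rng [-90.8 -34.6]
R tip tool z -20.086361602550728 x rng [-12.2  13.2] y rng [36.4 68.2]
gap 75.38724881675618 tcp [586.54356217  19.41116465  18.28937545]
t 14.45 tcp [586.59  19.13  18.29] slide [ 0.038 -0.001 -0.021] rot [-0.0001  0.0002 -0.0003] F [0.5 0.1 0.4]
(((588.7008056640625, 13.908426284790039), (62.067691802978516, 51.77290725708008), 12.177511215209961), array([  198,   205,   122,    92, 10692], dtype=int32))
226 [ 83  85  83  84  83  80  75  59  41  25  18  15  15  14  21  28  42  46
  51  49  49  71 123 170 186 173 146 141 164 185 194 196 195 195 193 190] [190 192 192 193 191 180 158 138 149 175 179 152 103  60  50  50  50  46
  35  24  14  13  14  14  18  27  43  63  76  82  83  84  84  83]
236 [ 74  60  43  26  20  13  15  14  15  16  14  14  12  13  14  22  34  43
  48  48  47  56 103 157 182 177 154 139 151 174 190 194 195 195 192 190] [191 192 193 191 186 168 146 140 159 177 171 136  84  53  50  49  49  43
  32  22  14  16  18  17  16  14  12  14  15  13  16  27  44  63]
0.2230662375122079 0.0472379343559608
```

View pics/w9.png

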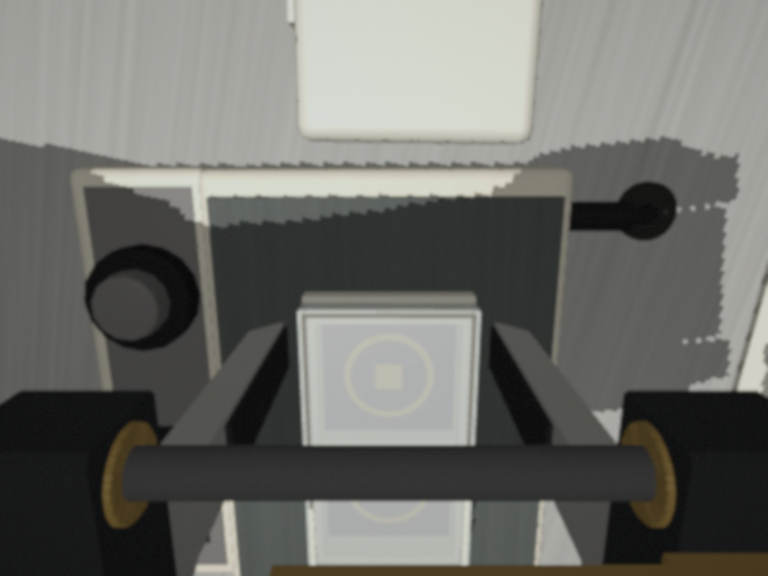

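The view shows the fingertips at (287,327) and (490,327) straddling the lid's +y end. The lid edge is at row 310 and the dish stays centred. I'll close on the lid.

{"method": "move_arm", "body": {
  "rows": [
    {"gripper":0.5,"slide":[0,0,-0.02],"delta_rot":[0,0,0]},
    {"gripper":0.42,"slide":[0,0,-0.02],"delta_rot":[0,0,0]},
    {"gripper":0.38,"slide":[0,0,-0.02],"delta_rot":[0,0,0]},
    {"gripper":0.36,"slide":[0,0,-0.02],"delta_rot":[0,0,0]},
    {"gripper":0.34,"slide":[0,0,-0.02],"delta_rot":[0,0,0]},
    {"gripper":0.32,"slide":[0,0,-0.02],"delta_rot":[0,0,0]},
    {"gripper":0.3,"slide":[0,0,-0.02],"delta_rot":[0,0,0]},
    {"gripper":0.28,"slide":[0,0,-0.02],"delta_rot":[0,0,0]},
    {"gripper":0.26,"slide":[0,0,-0.02],"delta_rot":[0,0,0]},
    {"gripper":0.26,"slide":[0,0,-0.02],"delta_rot":[0,0,0]}
  ]
}}

```text
time: 15.45
tcp_pos: [586.5, 19.5, 18.5]
tool_rot: [-0.0, 0.628, 0.778, -0.0]
contact_force: [-0.9, -1.1, 0.2]
finger_gap: 61.3
grip_force: 30.0
```

{"method": "move_arm", "body": {
  "rows": [
    {"gripper":0.2,"slide":[0.04,0,-0.09],"delta_rot":[0,0.0106,0]},
    {"gripper":0.2,"slide":[0.085,0,-0.185],"delta_rot":[0,0.0212,0]},
    {"gripper":0.2,"slide":[0.13,0,-0.275],"delta_rot":[0,0.0319,0]},
    {"gripper":0.2,"slide":[0.17,0,-0.365],"delta_rot":[0,0.0425,0]},
    {"gripper":0.2,"slide":[0.21,0,-0.46],"delta_rot":[0,0.0531,0]},
    {"gripper":0.2,"slide":[0.25,0,-0.55],"delta_rot":[0,0.0637,0]},
    {"gripper":0.2,"slide":[0.29,0,-0.64],"delta_rot":[0,0.0744,0]},
    {"gripper":0.2,"slide":[0.33,0,-0.735],"delta_rot":[0,0.085,0]},
    {"gripper":0.2,"slide":[0.33,0,-0.735],"delta_rot":[0,0.085,0]},
    {"gripper":0.2,"slide":[0.33,0,-0.735],"delta_rot":[0,0.085,0]}
  ]
}}

```text
time: 16.45
tcp_pos: [585.8, 22.6, 25.9]
tool_rot: [-0.033, 0.628, 0.777, 0.027]
contact_force: [0.2, 0.5, 0.7]
finger_gap: 61.5
grip_force: 30.0
```

Run:
```python
from h import *
s=read_state(); Q=R.from_quat(s['tool_rot'],scalar_first=True); print(s['tcp_pos'],(Q.as_matrix()).round(4),s['contact_force'],s['ft_torque'])
# depth profile of the lid top along y'
e=np.array([np.cos(.212),np.sin(.212)]); n=np.array([-e[1],e[0]]); C=np.array([594,-14.7])
for nm in ('wrist','scene'):
    c=cam(nm); im,D=vision.read_camera(nm); P=cloud(c,D).reshape(-1,3); L=np.c_[(P[:,:2]-C)@e,(P[:,:2]-C)@n,P[:,2]]
    L=L[(abs(L[:,0])<24)&(abs(L[:,1])<58)&(L[:,2]>50)&(L[:,2]<90)]
    for a in range(-55,56,10):
        k=L[(abs(L[:,1]-a)<4)]; print(nm,a,len(k),np.median(k[:,2]).round(1) if len(k) else '')
save('v_'+nm,im)
```

```text
[585.82904261  22.64856905  25.85993253] [[-2.095e-01  9.776e-01 -1.790e-02]
 [ 9.741e-01  2.103e-01  8.300e-02]
 [ 8.500e-02 -1.000e-04 -9.964e-01]] [0.16602943 0.4938048  0.68455812] [-0.20193649 -0.10216335  0.01771598]
wrist -55 0 
wrist -45 946 64.6
wrist -35 997 65.5
wrist -25 980 66.3
wrist -15 0 
wrist -5 0 
wrist 5 962 68.8
wrist 15 1209 69.7
wrist 25 1262 70.5
wrist 35 1325 71.3
wrist 45 1363 72.2
wrist 55 952 70.6
scene -55 57 61.1
scene -45 42 67.7
scene -35 36 68.8
scene -25 35 68.9
scene -15 29 70.1
scene -5 34 70.9
scene 5 32 71.8
scene 15 34 72.4
scene 25 29 73.3
scene 35 37 74.4
scene 45 27 74.9
scene 55 17 75.6
```

The lid is tilted 0.084 rad. End b is still on the dish and end a has risen 8.9 mm, which is 1.9 mm clear. I'll hold it there.

{"method": "move_arm", "body": {
  "rows": [
    {"gripper":0.2,"slide":[0,0,0],"delta_rot":[0,0,0]},
    {"gripper":0.2,"slide":[0,0,0],"delta_rot":[0,0,0]},
    {"gripper":0.2,"slide":[0,0,0],"delta_rot":[0,0,0]},
    {"gripper":0.2,"slide":[0,0,0],"delta_rot":[0,0,0]},
    {"gripper":0.2,"slide":[0,0,0],"delta_rot":[0,0,0]},
    {"gripper":0.2,"slide":[0,0,0],"delta_rot":[0,0,0]},
    {"gripper":0.2,"slide":[0,0,0],"delta_rot":[0,0,0]},
    {"gripper":0.2,"slide":[0,0,0],"delta_rot":[0,0,0]},
    {"gripper":0.2,"slide":[0,0,0],"delta_rot":[0,0,0]},
    {"gripper":0.2,"slide":[0,0,0],"delta_rot":[0,0,0]},
    {"gripper":0.2,"slide":[0,0,0],"delta_rot":[0,0,0]},
    {"gripper":0.2,"slide":[0,0,0],"delta_rot":[0,0,0]}
  ]
}}

```text
time: 17.75
tcp_pos: [585.9, 22.7, 25.9]
tool_rot: [-0.033, 0.628, 0.777, 0.027]
contact_force: [0.6, -0.7, -0.3]
finger_gap: 61.6
grip_force: 30.0
```

{"method": "move_arm", "body": {
  "rows": [
    {"gripper":0.2,"slide":[-0.05,0,0.09],"delta_rot":[0,-0.0106,0]},
    {"gripper":0.2,"slide":[-0.1,0,0.18],"delta_rot":[0,-0.0212,0]},
    {"gripper":0.2,"slide":[-0.15,0,0.265],"delta_rot":[0,-0.0319,0]},
    {"gripper":0.2,"slide":[-0.2,0,0.355],"delta_rot":[0,-0.0425,0]},
    {"gripper":0.2,"slide":[-0.245,0,0.44],"delta_rot":[0,-0.0531,0]},
    {"gripper":0.2,"slide":[-0.295,0,0.53],"delta_rot":[0,-0.0637,0]},
    {"gripper":0.2,"slide":[-0.345,0,0.615],"delta_rot":[0,-0.0744,0]},
    {"gripper":0.2,"slide":[-0.39,0,0.71],"delta_rot":[0,-0.085,0]},
    {"gripper":0.2,"slide":[-0.39,0,0.71],"delta_rot":[0,-0.085,0]},
    {"gripper":0.2,"slide":[-0.39,0,0.71],"delta_rot":[0,-0.085,0]}
  ]
}}

```text
time: 18.75
tcp_pos: [586.6, 19.7, 18.5]
tool_rot: [0.0, 0.628, 0.778, 0.0]
contact_force: [-0.2, 0.8, 1.3]
finger_gap: 61.7
grip_force: 30.0
```

Now I'll release, rise clear, and look.

{"method": "move_arm", "body": {
  "rows": [
    {"gripper":0.34,"slide":[0,0,0],"delta_rot":[0,0,0]},
    {"gripper":0.38,"slide":[0,0,0],"delta_rot":[0,0,0]},
    {"gripper":0.45,"slide":[0,0,0],"delta_rot":[0,0,0]},
    {"gripper":0.6,"slide":[0,0,0],"delta_rot":[0,0,0]},
    {"gripper":0.6,"slide":[0,0,0],"delta_rot":[0,0,0]},
    {"gripper":0.6,"slide":[0,0,-1],"delta_rot":[0,0,0]},
    {"gripper":0.6,"slide":[0,0,-4],"delta_rot":[0,0,0]},
    {"gripper":0.6,"slide":[0,0,-8],"delta_rot":[0,0,0]},
    {"gripper":0.6,"slide":[-3,0,-11],"delta_rot":[0,0,0]},
    {"gripper":0.2,"slide":[-5,0,-12],"delta_rot":[0,0,0]},
    {"gripper":-0.4,"slide":[-5,0,-12],"delta_rot":[0,0,0]},
    {"gripper":-1,"slide":[-5,0,-12],"delta_rot":[0,0,0]}
  ]
}}

```text
time: 19.95
tcp_pos: [597.0, -29.4, 138.9]
tool_rot: [0.0, 0.629, 0.778, 0.0]
contact_force: [-1.4, 0.4, -0.3]
finger_gap: 54.7
grip_force: 0.0
```

{"method": "move_arm", "body": {
  "rows": [
    {"gripper":-1,"slide":[0,0,0],"delta_rot":[0,0,0]},
    {"gripper":-1,"slide":[0,0,0],"delta_rot":[0,0,0]},
    {"gripper":-1,"slide":[0,0,0],"delta_rot":[0,0,0]},
    {"gripper":-1,"slide":[0,0,0],"delta_rot":[0,0,0]},
    {"gripper":-1,"slide":[0,0,0],"delta_rot":[0,0,0]},
    {"gripper":-1,"slide":[0,0,0],"delta_rot":[0,0,0]},
    {"gripper":-1,"slide":[0,0,0],"delta_rot":[0,0,0]}
  ]
}}

```text
time: 20.65
tcp_pos: [597.1, -29.3, 138.5]
tool_rot: [-0.0, 0.628, 0.778, 0.0]
contact_force: [-0.3, 0.5, 0.7]
finger_gap: 0.8
grip_force: 0.0
```

Run:
```python
from h import *
s=read_state(); print(s['tcp_pos'],s['finger_gap'])
e=np.array([np.cos(.212),np.sin(.212)]); n=np.array([-e[1],e[0]]); C=np.array([594,-14.7])
c=cam('wrist'); im,D=vision.read_camera('wrist'); P=cloud(c,D); Lw=P[...,:2]-C; X=Lw@e; Y=Lw@n; Z=P[...,2]
for a in range(-45,56,10):
    k=(abs(X)<26)&(abs(Y-a)<4)&(Z>40)&(Z<90); print(a,k.sum(),np.nanmedian(Z[k]).round(1),end='; ')
print(); np.savez('w10',im=im,D=D,f=c[0],cx=c[1],cy=c[2],o=c[3],M=c[4])
cv2.imwrite('pics/w10.png',cv2.resize(im[...,::-1],None,fx=1.5,fy=1.5))
print(dish(c,im,D,64,5,(150,60,380,330)))
# finger tips in tool frame
Q=R.from_quat(s['tool_rot'],scalar_first=True); L=Q.inv().apply((P-s['tcp_pos']).reshape(-1,3)); k=L[(abs(L[:,1])<30)&(abs(L[:,0])<25)&(L[:,2]>-75)&(L[:,2]<25)]
for lo in range(-75,25,10):
    q=k[(k[:,2]>lo)&(k[:,2]<=lo+10)]
    if len(q)>5: print(lo,len(q),np.percentile(q,[2,98],axis=0).round(1).tolist())
# key: highest points in ledge region
m=(X>-130)&(X<-70)&(abs(Y)<80)&(Z>43)&(Z<60); q=P[m]; print('key',m.sum(), np.nanmedian(q,axis=0), np.percentile(q[:,2],[5,25,75,95]) if m.sum() else '')
```

```text
[597.08499222 -29.33989713 138.48016421] 0.7552956340294104
-45 300 64.2; -35 512 64.2; -25 524 64.1; -15 535 64.2; -5 548 64.2; 5 573 64.2; 15 615 64.1; 25 619 64.2; 35 631 64.2; 45 642 64.2; 55 613 47.8; 
(((594.8475341796875, -14.836418151855469), (62.033870697021484, 108.0570068359375), 12.175318717956543), array([ 221,  103,   76,  126, 8583], dtype=int32))
-75 511 [[7.9, -11.2, -74.8], [10.2, 13.0, -65.2]]
-65 426 [[8.0, -11.2, -64.7], [10.1, 12.9, -55.3]]
-55 342 [[7.9, -11.1, -54.8], [10.2, 12.9, -45.4]]
-45 262 [[8.0, -10.6, -44.8], [10.0, 12.5, -35.3]]
-35 34 [[7.7, -3.9, -34.6], [9.9, 6.3, -31.2]]
key 738 [490.69126784  13.90496772  49.87774577] [46.9692791  49.14772019 50.41938785 51.15362188]
```

View pics/w10.png

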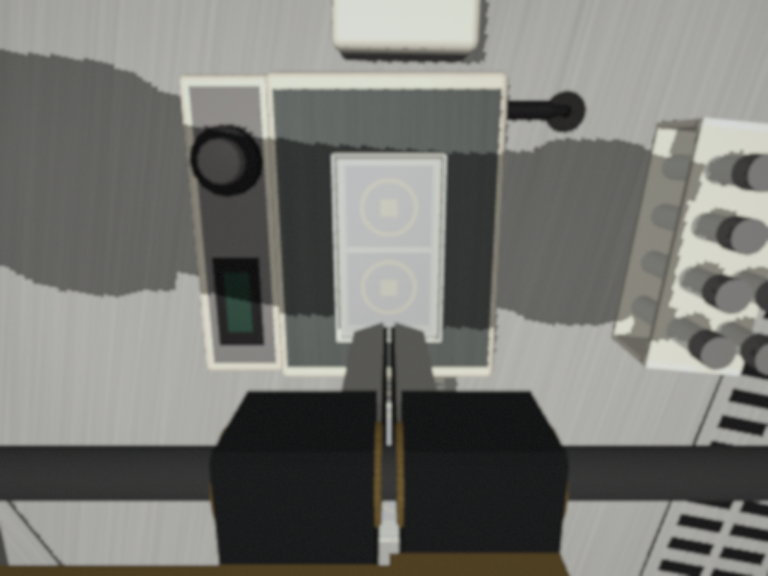

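The view shows the lid flat and seated (64.2 mm all along, yaw 0.2125), with the dish wholly on the plate. The key is at about (222,160). I'll locate its centre next.

Run:
```python
from h import *
d=np.load('w10.npz'); im,D=d['im'],d['D']; c=(float(d['f']),float(d['cx']),float(d['cy']),d['o'],d['M']); Z=cloud(c,D)[...,2]
m=np.zeros(Z.shape,np.uint8); m[75:140,120:180]=((Z>47.5)&(Z<55))[75:140,120:180]; m=cv2.morphologyEx(m,cv2.MORPH_OPEN,np.ones((3,3)))
n,l,s,_=cv2.connectedComponentsWithStats(m); k=1+np.argmax(s[1:,4]); print(s[k])
ct=max(cv2.findContours((l==k).astype(np.uint8),cv2.RETR_EXTERNAL,cv2.CHAIN_APPROX_NONE)[0],key=len)[:,0]
w=ray(c,ct,50)[:,:2].astype(np.float32); (x,y),r=cv2.minEnclosingCircle(w); print('circle',x,y,r,'ell',cv2.fitEllipse(w))
e=np.array([np.cos(.212),np.sin(.212)]); t=np.array([-e[1],e[0]])
p=np.array(cv2.fitEllipse(w)[0])-1.2*e-1.4*t; print('target',p)
go([p[0],p[1],70],0.212)
```

```text
[131  93  29  30 679]
circle 490.05657958984375 13.543164253234863 12.587632179260254 ell ((490.0780944824219, 13.503081321716309), (23.59650421142578, 24.424367904663086), 10.722814559936523)
target [489.1995418   11.88192581]
t 20.7 tcp [597.05 -29.4  138.48] slide [ 6.304 -9.675  6.849] rot [-0.0001 -0.0001 -0.    ] F [-0.  -0.4 -0.1]
```

{"method": "move_arm", "body": {
  "rows": [
    {"gripper":-1,"slide":[2,-3,0],"delta_rot":[0,0,0]},
    {"gripper":-1,"slide":[4.2,-6.5,0],"delta_rot":[0,0,0]},
    {"gripper":-1,"slide":[6.3,-9.68,1],"delta_rot":[0,0,0]},
    {"gripper":-1,"slide":[6.3,-9.68,4],"delta_rot":[0,0,0]},
    {"gripper":-1,"slide":[6.3,-9.68,7.5],"delta_rot":[0,0,0]},
    {"gripper":-1,"slide":[6.3,-9.68,10],"delta_rot":[0,0,0]},
    {"gripper":-1,"slide":[6.3,-9.68,11.2],"delta_rot":[0,0,0]},
    {"gripper":-1,"slide":[6.3,-9.68,11.2],"delta_rot":[0,0,0]},
    {"gripper":-1,"slide":[6.3,-9.68,11.2],"delta_rot":[0,0,0]},
    {"gripper":-1,"slide":[6.3,-9.68,11.2],"delta_rot":[0,0,0]},
    {"gripper":-1,"slide":[6.3,-9.68,11.2],"delta_rot":[0,0,0]}
  ]
}}

```text
time: 21.8
tcp_pos: [489.8, 11.8, 27.4]
tool_rot: [0.001, 0.628, 0.778, 0.0]
contact_force: [-0.8, -0.2, -0.1]
finger_gap: 0.6
grip_force: 0.0
```

Run:
```python
from h import *
go([489.2,11.9,17],0.212)
c=cam('wrist'); im,D=vision.read_camera('wrist'); cv2.imwrite('pics/w11.png',cv2.resize(im[150:300,170:350,::-1],None,fx=4,fy=4,interpolation=cv2.INTER_CUBIC))
```

```text
t 21.8 tcp [489.83  11.78  27.44] slide [ 0.026 -0.061  1.044] rot [ 0.0015  0.0005 -0.0002] F [-0.8 -0.2 -0.1]
```

{"method": "move_arm", "body": {
  "rows": [
    {"gripper":-1,"slide":[0.02,-0.03,0.3],"delta_rot":[0,0,0]},
    {"gripper":-1,"slide":[0.02,-0.03,0.6],"delta_rot":[0,0,0]},
    {"gripper":-1,"slide":[0.02,-0.03,0.8],"delta_rot":[0,0,0]},
    {"gripper":-1,"slide":[0.02,-0.03,0.8],"delta_rot":[0,0,0]},
    {"gripper":-1,"slide":[0.02,-0.03,0.8],"delta_rot":[0,0,0]}
  ]
}}

```text
time: 22.35
tcp_pos: [488.7, 12.0, 18.4]
tool_rot: [-0.0, 0.628, 0.778, -0.0]
contact_force: [-0.5, -0.9, 1.6]
finger_gap: 0.5
grip_force: 0.6
```

{"method": "move_arm", "body": {
  "rows": [
    {"gripper":-1,"slide":[0,0,0.15],"delta_rot":[0,0,0]},
    {"gripper":-1,"slide":[0,0,0.3],"delta_rot":[0,0,0]},
    {"gripper":-1,"slide":[0,0,0.3],"delta_rot":[0,0,0]},
    {"gripper":-1,"slide":[0,0,0.3],"delta_rot":[0,0,0]}
  ]
}}

```text
time: 22.75
tcp_pos: [488.8, 12.0, 15.5]
tool_rot: [-0.0, 0.628, 0.778, -0.0]
contact_force: [-0.7, -0.4, 3.4]
finger_gap: 0.8
grip_force: 1.3
```

{"method": "move_arm", "body": {
  "rows": [
    {"gripper":-1,"slide":[0,0,0.15],"delta_rot":[0,0,0]},
    {"gripper":-1,"slide":[0,0,0.25],"delta_rot":[0,0,0]},
    {"gripper":-1,"slide":[0,0,0.25],"delta_rot":[0,0,0]},
    {"gripper":-1,"slide":[0,0,0.25],"delta_rot":[0,0,0]}
  ]
}}

```text
time: 23.15
tcp_pos: [488.9, 12.0, 13.0]
tool_rot: [-0.0, 0.628, 0.778, 0.0]
contact_force: [-0.8, -0.6, 4.0]
finger_gap: 0.7
grip_force: 2.3
```

{"method": "move_arm", "body": {
  "rows": [
    {"gripper":-1,"slide":[0,0,0.06],"delta_rot":[0,0,0]},
    {"gripper":-1,"slide":[0,0,0.1],"delta_rot":[0,0,0]},
    {"gripper":-1,"slide":[0,0,0.1],"delta_rot":[0,0,0]},
    {"gripper":-1,"slide":[0,0,0.1],"delta_rot":[0,0,0]}
  ]
}}

```text
time: 23.55
tcp_pos: [489.0, 12.0, 12.6]
tool_rot: [0.0, 0.628, 0.778, -0.0]
contact_force: [-7.0, -0.6, 21.9]
finger_gap: 0.7
grip_force: 10.5
```

The key has bottomed out, with force rising from 4 N to 22 N. I'll let go and retreat upward.

{"method": "move_arm", "body": {
  "rows": [
    {"gripper":-1,"slide":[0,0,-0.3],"delta_rot":[0,0,0]},
    {"gripper":-1,"slide":[0,0,-0.8],"delta_rot":[0,0,0]},
    {"gripper":-1,"slide":[0,0,-3],"delta_rot":[0,0,0]},
    {"gripper":-1,"slide":[0,0,-7],"delta_rot":[0,0,0]},
    {"gripper":-1,"slide":[0,0,-11],"delta_rot":[0,0,0]},
    {"gripper":-1,"slide":[0,0,-15],"delta_rot":[0,0,0]},
    {"gripper":-1,"slide":[-4,0,-18],"delta_rot":[0,0,0]},
    {"gripper":-1,"slide":[-8,0,-18],"delta_rot":[0,0,0]},
    {"gripper":-1,"slide":[-12,0,-18],"delta_rot":[0,0,0]},
    {"gripper":-1,"slide":[-14,0,-18],"delta_rot":[0,0,0]},
    {"gripper":-1,"slide":[-14,0,-18],"delta_rot":[0,0,0]},
    {"gripper":-1,"slide":[-14,0,-18],"delta_rot":[0,0,0]}
  ]
}}

```text
time: 24.75
tcp_pos: [518.1, -124.5, 191.8]
tool_rot: [-0.0, 0.628, 0.778, 0.0]
contact_force: [-0.5, 0.7, -0.5]
finger_gap: 0.4
grip_force: 0.0
```

Run:
```python
from h import *
s=read_state(); print(s['time'],s['tcp_pos'],s['contact_force'])
c=cam('wrist'); im,D=vision.read_camera('wrist'); Z=cloud(c,D); e=np.array([np.cos(.212),np.sin(.212)]); n=np.array([-e[1],e[0]]); C=np.array([594,-14.7])
L=Z[...,:2]-C; X=L@e; Y=L@n; z=Z[...,2]
print('dish',dish(c,im,D,64,5,(0,0,512,384)))
k=(abs(X)<26)&(abs(Y)<48)&(z>40)&(z<90); print('lid z',np.percentile(z[k],[2,50,98]))
k=(np.hypot(Z[...,0]-490,Z[...,1]-13.5)<9); print('key z',np.nanmedian(z[k]),k.sum())
c=cam('top'); im,D=vision.read_camera('top'); P=cloud(c,D)
for nm,zz in (('stack',44),):
    b=np.zeros(D.shape,bool); b[150:205,297:345]=1
    m=((P[...,2]>33)&b).astype(np.uint8); ct=max(cv2.findContours(m,cv2.RETR_EXTERNAL,cv2.CHAIN_APPROX_NONE)[0],key=cv2.contourArea)[:,0]
    print(nm,cv2.minAreaRect(ray(c,ct,44)[:,:2].astype(np.float32)),np.nanmedian(P[...,2][m>0]))
b=np.zeros(D.shape,bool); b[170:220,185:234]=1; m=((P[...,2]>40)&b).astype(np.uint8); ct=max(cv2.findContours(m,cv2.RETR_EXTERNAL,cv2.CHAIN_APPROX_NONE)[0],key=cv2.contourArea)[:,0]; print('tipbox',cv2.minAreaRect(ray(c,ct,52)[:,:2].astype(np.float32)))
```

```text
24.75 [ 518.10918792 -124.51630219  191.80791115] [-0.48306463  0.72564992 -0.4900215 ]
dish (((594.3193359375, -14.811695098876953), (63.1417350769043, 107.37178039550781), 12.178694725036621), array([ 326,   16,   74,  120, 7942], dtype=int32))
lid z [62.683393   64.29065244 65.81796588]
key z 50.13593434603388 309
stack ((614.6954345703125, -180.14138793945312), (141.8329620361328, 163.11976623535156), 89.02117919921875) 608.9302946218868
tipbox ((564.2865600585938, 143.3800048828125), (84.4551773071289, 107.5311050415039), 11.18680477142334)
```

```bash
python3 -c "
from plant import hand_in; print(hand_in())"
```

```text
the job is handed in; nothing more can be done
None
```

I handed the job in at about 25 s: the dish lies square on the plate, it was vented for over a second with its lid reseated, and the start key was pressed to its stop and sprang back. The two lower dishes went unchecked at the end because the arm hid them from the top camera, and I viewed 12 pictures, over the limit of 10.

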